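# Set out the smear staining station

### The job

Set out the staining station in the white tray: the red-capped bottle in the back bay between the square jar and the conical flask, the large amber bottle in the bay in front of the jar and the small amber one in front of the flask, each upright on the round pad in mid-bay. Lay the timer flat, display up, on the middle of the blue box lid. Keep the bottles upright, do not shift the jar or flask, and leave the dropper bottle and beaker alone.

Things in the scene. Friction and masses are not known exactly. Their poses are not given: they have to be found in the camera images.
- large_bottle_center (a point): Large amber bottle with a black screw cap and a white and red label, loose. Round, 54 mm across its body (straight from the foot to about 60 mm up), 95 mm tall; cap 35 mm across, from 79 mm up. 0.11 kg. It stands loose on the worktop, upright. Origin at its centre, half-way up; z axis up.
- small_bottle_center (a point): Small amber bottle with a black screw cap and a white and dark blue label, loose. Round, 39 mm across its body (straight from the foot to about 50 mm up), 77 mm tall; cap 25 mm across, from 61 mm up. 0.06 kg. It stands loose on the worktop, upright. Origin at its centre, half-way up; z axis up.
- red_cap_bottle_center (a point): Small white bottle with a red screw cap, loose. Round, 26 mm across its body up to 58 mm, then a cap 20 mm across; 73 mm tall. 0.034 kg. It stands loose on the worktop, upright. Origin at its centre, half-way up; z axis up.
- timer_center (a point): White countdown timer with a grey display and three keys, loose, lying flat, display up. Its case is 62 mm along its x axis (which points from the keys to the display), 66 mm along its y axis and 16 mm thick, 18 mm over the keys; 0.048 kg. Origin at its centre, 9 mm above its underside; z axis up. Grasp it by two opposite sides.
- stain_tray: White fixed tray, 172 (x) x 256 (y) x 12 mm; x points to its back (away from the robot, within 0.2 rad), y to its left. Origin on the worktop under its centre. Floor 4 mm thick; walls 4 mm thick, 12 mm high. Two rows of three bays: centres x = +42 mm (back) or -42 (front), y = +84, 0, -84, each with a flat dark 62 mm pad. Jar and flask stand in the outer back bays, either way round; the rest are empty.
- stain_jar: Square clear staining jar with purple contents and a clear lid with a knob, 62 x 62 mm, 109 mm tall, loose, in one of the outer back bays of the tray. Origin at the centre of its underside; z axis up. Not to be moved.
- flask: Conical glass flask with pale blue contents, 65 mm across at the foot, 108 mm tall, loose, in the other outer back bay of the tray. Origin at the centre of its underside; z axis up. Not to be moved.
- slide_box: Closed blue flat slide box with a white label, 100 mm along its x axis, 182 mm along its y axis, 35 mm high (the flat lid that carries things is 34 mm above the worktop), fixed. Origin at the centre of its underside; z axis up.
- oil_bottle: Little amber dropper bottle with a black rubber bulb and a yellow and white label, 25 mm across, 78 mm tall, loose; a bystander, to be left alone. Origin at the centre of its underside; z axis up.
- beaker: Empty clear glass beaker, 55 mm across, 68 mm tall, loose; a bystander, to be left alone. Origin at the centre of its underside; z axis up.

How it is judged:
At the end, for the whole second after the job is handed in: Red-capped bottle in the middle back bay, large amber bottle in front of the jar, small one in front of the flask: each within 15 mm of its bay centre in x and y, upright (0.1 rad). Timer flat, display up, on the box lid, within 15 mm (short side) and 30 mm (long side) of its centre; all still (((y of stain_jar in the frame of stain_tray above 0 m and x of large_bottle_center in the frame of stain_tray between -0.057 and -0.027 m and y of large_bottle_center in the frame of stain_tray between 0.069 and 0.099 m and z of large_bottle_center in the frame of stain_tray between 0.0465 and 0.0565 m and angle between each of large_bottle_center, small_bottle_center's own z axis and vertical below 0.1 rad and x of small_bottle_center in the frame of stain_tray between -0.057 and -0.027 m and y of small_bottle_center in the frame of stain_tray between -0.099 and -0.069 m and z of small_bottle_center in the frame of stain_tray between 0.0375 and 0.0475 m) or (y of stain_jar in the frame of stain_tray below 0 m and x of large_bottle_center in the frame of stain_tray between -0.057 and -0.027 m and y of large_bottle_center in the frame of stain_tray between -0.099 and -0.069 m and z of large_bottle_center in the frame of stain_tray between 0.0465 and 0.0565 m and angle between each of large_bottle_center, small_bottle_center's own z axis and vertical below 0.1 rad and x of small_bottle_center in the frame of stain_tray between -0.057 and -0.027 m and y of small_bottle_center in the frame of stain_tray between 0.069 and 0.099 m and z of small_bottle_center in the frame of stain_tray between 0.0375 and 0.0475 m)) and x of red_cap_bottle_center in the frame of stain_tray between 0.027 and 0.057 m and y of red_cap_bottle_center in the frame of stain_tray between -0.015 and 0.015 m and z of red_cap_bottle_center in the frame of stain_tray between 0.0355 and 0.0455 m and angle between each of red_cap_bottle_center, timer_center's own z axis and vertical below 0.1 rad and x of timer_center in the frame of slide_box between -0.015 and 0.015 m and y of timer_center in the frame of slide_box between -0.03 and 0.03 m and z of timer_center in the frame of slide_box between 0.0385 and 0.0485 m and linear speed of each of large_bottle, small_bottle, red_cap_bottle, timer below 0.02 m/s); the robot touches nothing.
It fails at once if one of the three bottles is tipped by more than 0.5 rad (angle between any of large_bottle_center, small_bottle_center, red_cap_bottle_center's own z axis and vertical above 0.5 rad).
It fails at once if the staining jar or the flask is moved by more than 12 mm (distance of any of stain_jar, flask from where it was at the start of the episode above 0.012 m).
It fails at once if the dropper bottle or the beaker is moved by more than 20 mm (distance of any of oil_bottle, beaker from where it was at the start of the episode above 0.02 m).
It also fails if it takes over 99 s, if anything falls off the work surface, if the arm or the gripper's body presses on something with over 40 N, if the wrist force passes 120 N, or if a joint passes its speed limit or range.

### The arm

A 6-joint arm with a two-finger parallel gripper is mounted at the origin on a cart in front of the work surface, level with it; the furniture and walls round the work are solid. World frame = base frame: x ahead of the robot, y to its left, z up, the work surface at z = 0. Lengths are in m, angles in rad, forces in N, time in s.
With the tool pointing down it reaches from about 0.3 to 0.775 m from the base axis. Payload 14.6 kg.
Tool frame: the origin (TCP) lies on the centre line of the jaws, within the pads' length; the fingertips stand 19 mm ahead of it and the grasp point (between the pads) is the TCP; y points along the fingers, x is the direction in which the jaws open and shut, and the axes are right-handed (so a half turn about y gives the same grasp; the last joint's range is limited). The gripper opens to 94 mm and grips with 3 to 60 N. Pads are 16 mm wide; open, the fingers measure 119 mm over their backs; the gripper's body (75 mm by 177 mm) begins 78 mm behind the grasp point.
Start: joints at [1.224, 0.3, 1.521, -0, 1.321, -0.067], TCP at [0.152, 0.529, 0.224] pointing down, gripper open.
Joint ranges: [-3.03, 3.03], [-0.79, 2.21], [0.23, 2.52], [-1.04, 4.18], [0, 3.07], [-2.55, 2.55]. Speed limits (rad/s): [2.22, 2.22, 2.57, 3.14, 3.14, 3.14].

### API

Orientations are given as [roll, pitch, yaw] about the fixed x, y, z axes, in that order (R = Rz(yaw) Ry(pitch) Rx(roll)).
In Python, from station import ctrl, optics gives the robot as it stands.
- The arm moves only by the tool jog_arm, never from a script. Its argument "targets" is a list of rows, each a list of 3 entries, a list of its own where there are three numbers: the finger opening in cm, from 0 to 9.4, then the shift along the tool's x, y, z in cm, then the turn about the tool's y in rad. A call has 1 to 10 rows; each row is the pose to reach, as a shift and turn from the pose commanded when the call began, along the tool's axes at that moment; what a row does not reach only later rows make up. A row lasts 1/10 s, in which the tool goes at most 50 mm and 8.59 degrees, less where a joint would pass 70% of its speed; a pose out of reach is approached as far as the arm can. A call with a gripper value outside its range is refused whole. The fingers move at their own pace and stop on an object; "grip_force" is the grip in N (left out, the last holds). Time passes only in rows, so rows that repeat a pose let the fingers close. It gives the time, the measured TCP pose, the force and the opening at its end, in the units of the state.
- ctrl.get_obs(): the state, without advancing time (a new reading comes with each control period).
- optics.camera(name): name is "scene" or "top"; returns a dict with "img" (420x560x3 uint8, red, green, blue), "range_z" (420x560 float32, m along the optical axis (not along the pixel's ray), 0 where there is no reading), "camera_matrix" (3x3 intrinsics, pixels), "world_to_cam" (4x4, takes a point from world to camera coordinates). Camera axes: x right, y up, looking along -z (the intrinsics and any distortion apply to the point x, -y, -z); pixel columns grow to the right and rows downward; lengths in m; the calibration is good to about 2 mm. A picture is of the moment at which its call begins.
- ctrl.hand_in(): hands the job in, once; it reports no verdict.
The state is a dict: "time_s": time; "qpos": joint angles; "joint_vel": joint speeds; "tau": joint torques, N m; "ee_pos": TCP position; "eef_rot": TCP orientation; "force": force on the tool from outside, world axes, zero at the start; "moment": the same for the moment, N m; "grip_width": finger opening in m.
Only numpy, scipy, OpenCV 4.12 (cv2) and the standard library are available. Lean on these libraries where they do the work, as an engineer would, in place of code of your own. Each camera call takes 0.05 s, during which the arm holds its last target. There are 200 camera calls.

## Working session

There is one attempt and no reset: what is moved stays moved. The work goes in short steps, Python scripts to look and compute and a tool call to move; the robot and the scene stay as the last step left them, time stands still between calls to the robot, and variables do not carry over. Pictures are saved under pics/ and viewed, about 12 in all and at most 16, crops included, and the job is handed in when it is done.

Besides the shell and the picture viewer there is one more tool, called after "Emit:" as name(argument=value, ...) on one line, values as JSON. jog_arm: Moves the arm, as the interface text tells. Its arguments: {"type":"object","properties":{"targets":{"type":"array","items":{"type":"array"}},"grip_force":{"type":"number"}},"required":["targets"]}

```bash
ls; mkdir -p pics
cat > h.py <<'E'
import numpy as np, cv2
from station import ctrl, optics
def cam(n):
    c=optics.camera(n); return c
def save(c,f,crop=None,s=1):
    im=c["img"][...,::-1]
    if crop: r0,r1,c0,c1=crop; im=im[r0:r1,c0:c1]
    cv2.imwrite("pics/"+f,cv2.resize(im,None,fx=s,fy=s,interpolation=cv2.INTER_CUBIC))
def cloud(c):
    z=c["range_z"].astype(float); K=c["camera_matrix"]
    v,u=np.mgrid[:z.shape[0],:z.shape[1]]
    p=np.stack([(u-K[0,2])/K[0,0]*z,-(v-K[1,2])/K[1,1]*z,-z,np.ones_like(z)],-1)
    w=p@np.linalg.inv(c["world_to_cam"]).T
    w[z==0]=np.nan
    return w[...,:3]
def proj(c,P):
    q=c["world_to_cam"]@np.append(P,1); K=c["camera_matrix"]
    return K[0,0]*q[0]/-q[2]+K[0,2], K[1,1]*q[1]/q[2]+K[1,2]
E
python3 - <<'E'
from h import *
print(ctrl.get_obs())
for n in("scene","top"):
    c=cam(n); save(c,n+"0.png",s=1.42); np.savez(n+"0.npz",**c)
    print(n,np.linalg.inv(c["world_to_cam"])[:3].round(3).tolist(),c["camera_matrix"].tolist())
E
```

```text
pics
{'time_s': 0.0, 'qpos': array([ 1.22439059e+00,  3.00486446e-01,  1.52160988e+00,  2.62637210e-05,
        1.32067060e+00, -6.66193304e-02]), 'joint_vel': array([ 8.35049088e-04,  7.91001579e-04, -6.57370690e-04,  5.96733003e-04,
       -7.46647293e-06,  1.05569809e-03]), 'tau': array([ 1.04233102e-03, -5.31808162e+01, -3.52736378e+01,  7.08569144e-02,
        2.43532076e-02, -1.02322247e-04]), 'ee_pos': array([0.15180624, 0.5283801 , 0.22386571]), 'eef_rot': array([-1.57069277e+00,  1.16997615e-03,  1.29100346e+00]), 'force': array([-0.09583248,  0.16857488,  0.94633489]), 'moment': array([-0.00780177,  0.02751832,  0.0392282 ]), 'grip_width': 0.09402722389483212}
scene [[0.641, 0.438, -0.63, -0.131], [-0.768, 0.358, -0.532, -0.594], [-0.008, 0.825, 0.566, 0.682]] [[450.51197941457934, 0.0, 274.6544628972968], [0.0, 450.51197941457934, 208.72619983728524], [0.0, 0.0, 1.0]]
top [[0.019, 0.99, -0.136, 0.399], [-1.0, 0.018, -0.009, -0.013], [-0.006, 0.136, 0.991, 1.282]] [[468.7217005991905, 0.0, 279.1609709716404], [0.0, 468.7217005991905, 214.82416169040084], [0.0, 0.0, 1.0]]
```

View pics/top0.png

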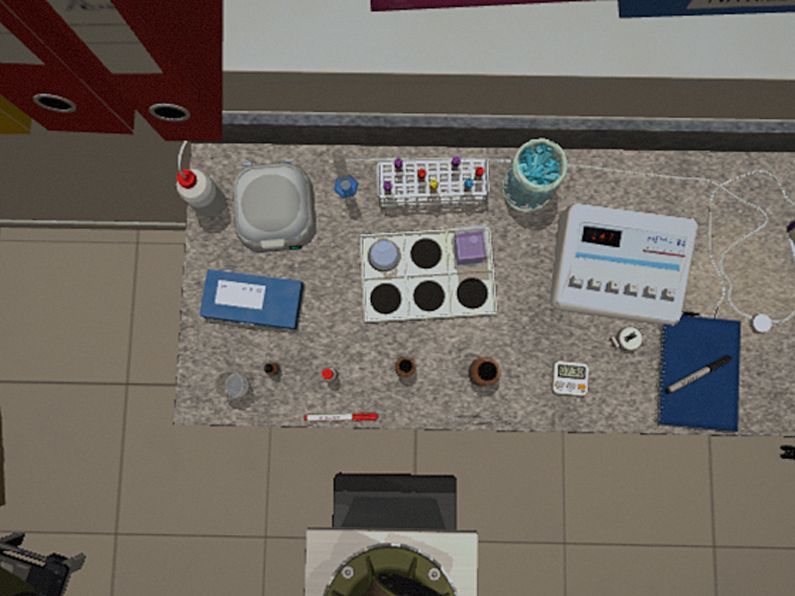

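View pics/scene0.png

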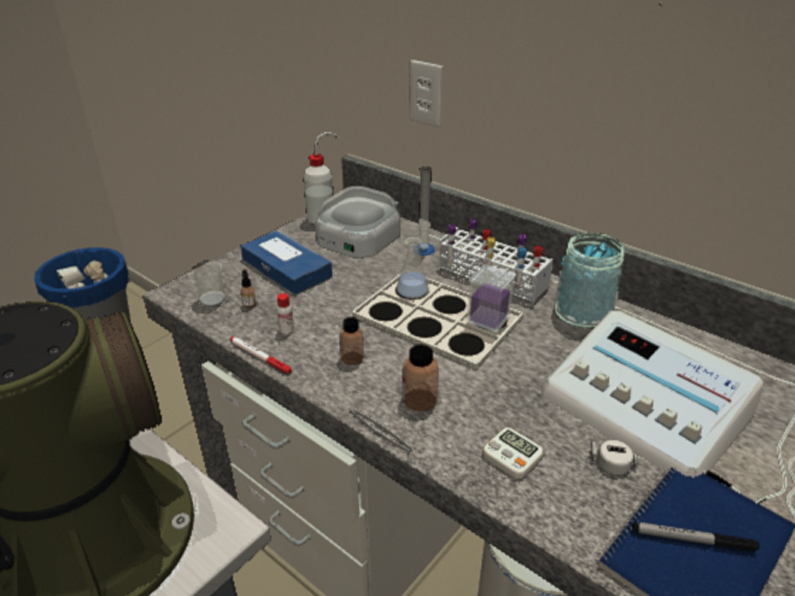

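Run:
```python
from h import *
d={n:dict(np.load(n+"0.npz")) for n in("scene","top")}
ct=cloud(d["top"]); cs=cloud(d["scene"])
def at(n,u,v): # displayed px
    return (ct if n=="top" else cs)[int(round(v/1.42)),int(round(u/1.42))].round(3)
for k,(u,v) in dict(table=(430,390),red=(329,374),small=(405,367),large=(486,372),timer=(571,385),oil=(272,368),beak=(237,385),box=(280,290),flask=(384,252),jar=(470,240),pad=(427,297),pole=(340,160),poleb=(346,186)).items(): print(k,at("top",u,v))
# cloud-based: merge, high points near
A=np.concatenate([ct.reshape(-1,3),cs.reshape(-1,3)]); A=A[~np.isnan(A[:,0])]
for n,C in(("top",ct),("scene",cs)):
  for k,(u,v),r in(("red",(329,374),.04),("small",(405,367),.045),("large",(486,372),.05),("timer",(571,385),.06),("oil",(272,368),.04)):
    p=at("top",u,v); B=C.reshape(-1,3); m=(np.hypot(B[:,0]-p[0],B[:,1]-p[1])<r)&(B[:,2]>.008); Q=B[m]
    if len(Q): print(n,k,len(Q),Q.min(0).round(3),Q.max(0).round(3)); T=Q[Q[:,2]>Q[:,2].max()-.006]; print('   top ctr',T.mean(0).round(4),len(T))
m=(A[:,0]>.3)&(A[:,0]<.75)&(abs(A[:,1])<.25)
# tall things around tray
for y in np.arange(.35,-.3,-.05):
  print(round(y,2),[round(float(np.nanmax(A[(abs(A[:,0]-x)<.025)&(abs(A[:,1]-y)<.025)][:,2],initial=-1)),2) for x in np.arange(.25,.8,.05)])
save(d["top"],"tray.png",(150,240,240,360),6)
```

```text
table [ 0.412 -0.069 -0.005]
red [0.438 0.117 0.074]
small [ 0.453 -0.019  0.079]
large [ 0.445 -0.162  0.095]
timer [ 0.427 -0.332  0.018]
oil [0.447 0.224 0.054]
beak [0.415 0.3   0.003]
box [0.595 0.221 0.037]
flask [0.662 0.024 0.09 ]
jar [ 0.68  -0.132  0.114]
pad [ 0.591 -0.061  0.007]
pole [0.803 0.101 0.172]
poleb [0.803 0.1   0.03 ]
top red 93 [0.426 0.108 0.009] [0.452 0.133 0.079]
   top ctr [0.4395 0.1217 0.0749] 40
top small 181 [ 0.419 -0.037  0.008] [0.473 0.002 0.082]
   top ctr [ 0.4556 -0.0198  0.0788] 59
top large 386 [ 0.423 -0.192  0.008] [ 0.475 -0.139  0.101]
   top ctr [ 0.4485 -0.1649  0.0977] 89
top timer 571 [ 0.393 -0.383  0.008] [ 0.473 -0.298  0.025]
   top ctr [ 0.4394 -0.3302  0.0208] 100
top oil 88 [0.437 0.219 0.008] [0.459 0.263 0.081]
   top ctr [0.4474 0.2309 0.0773] 9
scene red 255 [0.42  0.108 0.008] [0.446 0.132 0.075]
   top ctr [0.4329 0.1211 0.0729] 37
scene small 453 [ 0.429 -0.039  0.008] [ 0.466 -0.003  0.08 ]
   top ctr [ 0.4495 -0.0199  0.0769] 66
scene large 985 [ 0.415 -0.193  0.008] [ 0.462 -0.143  0.098]
   top ctr [ 0.4428 -0.1652 
[... 464 characters left out ...]
 0.04, 0.04, 0.94, 0.92, 0.11, 0.11]
0.15 [-0.78, -0.79, 0.02, 0.05, 0.08, 0.01, 0.01, 0.94, 0.92, 0.84, 0.77]
0.1 [-0.78, -0.79, 0.02, 0.07, 0.08, 0.01, 0.01, 0.01, 0.01, 0.74, 0.74]
0.05 [-0.78, -0.78, 0.02, 0.01, 0.01, 0.01, 0.02, 0.02, 0.12, 0.74, 0.74]
0.0 [-0.78, -0.78, 0.01, 0.01, 0.08, 0.01, 0.02, 0.02, 0.12, 0.74, 0.75]
-0.05 [-0.78, -0.79, 0.01, 0.01, 0.08, 0.01, 0.02, 0.01, 0.02, 0.74, 0.75]
-0.1 [-0.78, -0.79, 0.01, 0.01, 0.01, 0.01, 0.02, 0.02, 0.1, 0.74, 0.74]
-0.15 [-0.78, -0.79, 0.01, 0.08, 0.1, 0.01, 0.02, 0.01, 0.11, 0.74, 0.74]
-0.2 [-0.79, -0.79, 0.01, 0.07, 0.1, 0.01, 0.02, 0.02, 0.02, 0.74, 0.76]
-0.25 [-0.79, -0.79, 0.01, 0.01, 0.01, 0.01, 0.01, 0.01, 0.01, 0.74, 0.77]
```

View pics/tray.png

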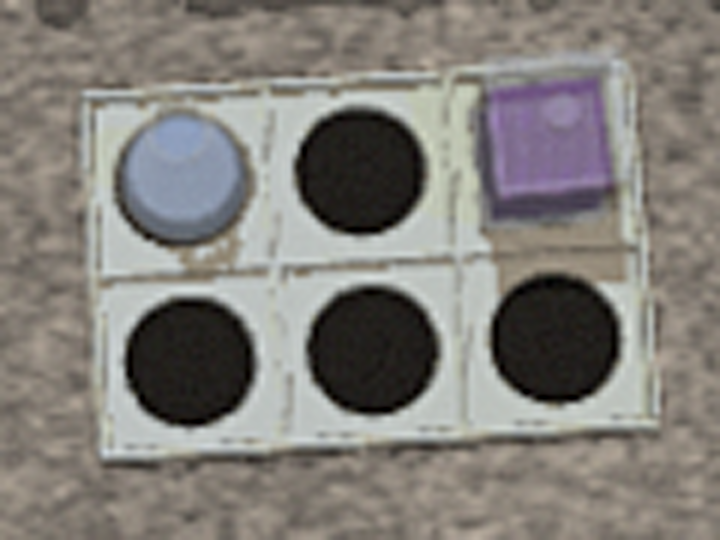

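```bash
cat >> h.py <<'E'
def ray(c,u,v,z):
    K=c["camera_matrix"]; W=np.linalg.inv(c["world_to_cam"])
    d=W[:3,:3]@np.array([(u-K[0,2])/K[0,0],-(v-K[1,2])/K[1,1],-1.]); o=W[:3,3]
    return (o+d*(z-o[2])/d[2])[:2]
def mray(c,m,z):
    v,u=np.nonzero(m); return np.mean([ray(c,a,b,z) for a,b in zip(u,v)],0)
E
python3 - <<'E'
from h import *
for n in("top","scene"):
    c=dict(np.load(n+"0.npz")); W=cloud(c); im=c["img"].astype(int)
    x,y,z=W[...,0],W[...,1],W[...,2]
    # table level
    m=(x>.36)&(x<.40)&(y>-.3)&(y<.2); print(n,"table z",np.nanmedian(z[m]).round(4))
    dark=(im.max(-1)<60)
    N,l,st,ce=cv2.connectedComponentsWithStats((dark&(x>.53)&(x<.73)&(y>-.2)&(y<.1)&(z<.04)).astype(np.uint8))
    for i in range(1,N):
        if st[i,4]>80: print(" pad",st[i].tolist(),mray(c,l==i,.004).round(4))
    for k,p,h in(("red",(.436,.121),.073),("small",(.452,-.02),.077),("large",(.445,-.165),.095)):
        m=(np.hypot(x-p[0],y-p[1])<.03)&(abs(z-h)<.0065)
        if n=="top":m=(np.hypot(x-p[0],y-p[1])<.03)&(z>h-.005)
        t=h; 
        m2=(np.hypot(x-p[0],y-p[1])<.05)&(z>.008)
        print(" ",k,m.sum(),mray(c,m,t).round(4), "cloud body mid xy",[(np.nanpercentile(a[m2],1)+np.nanpercentile(a[m2],99))/2 for a in(x,y)])
    for k,b,zz,h in(("timer",(.36,.50,-.40,-.26),(.010,.03),.016),("box",(.50,.68,.10,.36),(.025,.05),.034)):
        m=((x>b[0])&(x<b[1])&(y>b[2])&(y<b[3])&(z>zz[0])&(z<zz[1])).astype(np.uint8)
        m=cv2.morphologyEx(m,cv2.MORPH_OPEN,np.ones((3,3)))
        v,u=np.nonzero(m); P=np.array([ray(c,a,b_,h) for a,b_ in zip(u,v)]).astype(np.float32)
        r=cv2.minAreaRect(P*1000); print(" ",k,len(P),np.round(r[0],1),np.round(r[1],1),round(r[2],1))
E
```

```text
top table z 0.0013
 pad [289, 169, 21, 20, 337] [ 0.6783 -0.0556]
 pad [322, 196, 21, 21, 352] [ 0.6015 -0.1462]
 pad [291, 198, 22, 21, 351] [ 0.5949 -0.0624]
 pad [261, 200, 21, 21, 352] [0.5879 0.0213]
  red 51 [0.4392 0.1209] cloud body mid xy [np.float64(0.438855001343607), np.float64(0.12969767341984473)]
  small 75 [ 0.4557 -0.0201] cloud body mid xy [np.float64(0.453999743583698), np.float64(-0.018756334803434725)]
  large 148 [ 0.449  -0.1658] cloud body mid xy [np.float64(0.4487377778266534), np.float64(-0.16527416663722994)]
  timer 556 [ 441.3 -332.2] [65.7 61.5] 85.4
  box 2226 [604.9 271.3] [178.9 147. ] 85.5
scene table z -0.2005
 pad [305, 209, 23, 12, 213] [ 0.673  -0.0562]
 pad [261, 213, 22, 13, 220] [0.583  0.0211]
 pad [288, 224, 23, 14, 246] [ 0.5898 -0.0629]
 pad [316, 235, 25, 15, 287] [ 0.5972 -0.146 ]
  red 45 [0.4314 0.1191] cloud body mid xy [np.float64(0.431352614570246), np.float64(0.11991693910568076)]
  small 77 [ 0.4477 -0.0208] cloud body mid xy [np.float64(0.44621537868532496), np.float64(-0.021753274827989146)]
  large 174 [ 0.441  -0.1666] cloud body mid xy [np.float64(0.4375238703438883), np.float64(-0.16835344919224762)]
  timer 845 [ 432.4 -332.5] [66.4 65.3] 85.8
  box 1357 [608.4 266.3] [189.6 181.3] 86.1
```

```bash
cat >> h.py <<'E'
from scipy.spatial.transform import Rotation as Ro
def go(x,y,z,yaw):
    o=ctrl.get_obs(); R=Ro.from_euler("xyz",o["eef_rot"]).as_matrix(); 
    d=np.array([x,y,z])-o["ee_pos"]; t=yaw-o["eef_rot"][2]
    print("t",round(o["time_s"],2),"pos",o["ee_pos"].round(4),"rpy",o["eef_rot"].round(3),"w",round(o["grip_width"],4),"F",o["force"].round(1))
    print("shift cm",(R.T@d*100).round(2),"turn",round(-t,3))
E
python3 - <<'E'
from h import *
for n in("top","scene"):
    c=dict(np.load(n+"0.npz")); W=cloud(c); im=c["img"].astype(int)
    x,y,z=W[...,0],W[...,1],W[...,2]
    m=((x>.5)&(x<.7)&(y>.1)&(y<.38)&(z>.025)&(z<.05)&((im[...,2]>im[...,0]+25)|(im.min(-1)>150)))
    m=cv2.morphologyEx(m.astype(np.uint8),cv2.MORPH_OPEN,np.ones((3,3)))
    N,l,st,ce=cv2.connectedComponentsWithStats(m); i=1+np.argmax(st[1:,4]); v,u=np.nonzero(l==i)
    P=np.array([ray(c,a,b_,.034) for a,b_ in zip(u,v)]).astype(np.float32)
    r=cv2.minAreaRect(P*1000); print(n,"box",len(P),np.round(r[0],1),np.round(r[1],1),round(r[2],1))
    m=(x>.71)&(x<.8)&(y>-.15)&(y<.08)&(z<.3); print("rack zmax",np.nanpercentile(z[m],[50,90,99]),"minx>.05",np.nanmin(x[m&(z>.05)]))
    m=(x>.7)&(x<.85)&(y>.06)&(y<.16)&(z<.5)&(z>.04);print("pole",np.nanmax(z[m]),np.nanmedian(x[m]),np.nanmedian(y[m]))
go(.436,.120,.16,.083)
E
```

```text
top box 2246 [579.7 275.8] [183.6  92. ] 83.6
rack zmax [0.00393395 0.06251856 0.09897377] minx>.05 0.7102341731720623
pole 0.18959960180253432 0.8060761169591963 0.10345180120844846
scene box 1160 [570.4 272.1] [193.7  98.9] 83.9
rack zmax [0.0034959  0.06435996 0.09636274] minx>.05 0.7103558375523173
pole 0.18372200258977556 0.80081069586374 0.10100984713563516
t 0.1 pos [0.1518 0.5284 0.224 ] rpy [-1.571e+00  1.000e-03  1.291e+00] w 0.0943 F [-0.4  0.2  0.1]
shift cm [-31.4    6.42 -38.59] turn 1.208
```

Emit:
jog_arm(targets=[[9.4,[-31.4,6.4,-38.6],1.208],[9.4,[-31.4,6.4,-38.6],1.208],[9.4,[-31.4,6.4,-38.6],1.208],[9.4,[-31.4,6.4,-38.6],1.208],[9.4,[-31.4,6.4,-38.6],1.208],[9.4,[-31.4,6.4,-38.6],1.208],[9.4,[-31.4,6.4,-38.6],1.208],[9.4,[-31.4,6.4,-38.6],1.208],[9.4,[-31.4,6.4,-38.6],1.208],[9.4,[-31.4,6.4,-38.6],1.208]], grip_force=12)

```text
time_s: 1.1
ee_pos: [0.4359, 0.1196, 0.1604]
eef_rot: [-1.571, -0.0, 0.082]
force: [0.2, 1.5, 0.6]
grip_width: 0.094
```

Emit:
jog_arm(targets=[[9.4,[0,0,0],0],[9.4,[0,0,0],0]])

```text
time_s: 1.3
ee_pos: [0.4352, 0.1209, 0.1602]
eef_rot: [-1.571, 0.001, 0.081]
force: [0.4, 0.6, 0.1]
grip_width: 0.094
```

Run:
```python
from h import *
go(.436,.120,.16,.083)
a=cam("top");b=cam("scene");
print(proj(a,ctrl.get_obs()["ee_pos"]),proj(b,ctrl.get_obs()["ee_pos"]))
A=cv2.resize(a["img"][200:300,180:300],None,fx=3.33,fy=4); B=cv2.resize(b["img"][60:260,120:280],None,fx=2.5,fy=2)
cv2.imwrite("pics/m1.png",np.hstack([A,B])[...,::-1])
W=cloud(a)
for n,W in(("t",cloud(a)),("s",cloud(b))):
  for lo,hi in((.13,.16),(.165,.185),(.24,.30)):
    m=(W[...,2]>lo)&(W[...,2]<hi)&(abs(W[...,0]-.436)<.12)&(abs(W[...,1]-.12)<.1); Q=W[m]
    if len(Q): print(n,lo,len(Q),np.percentile(Q,2,0).round(4),np.percentile(Q,98,0).round(4))
```

```text
t 1.3 pos [0.4352 0.1209 0.1602] rpy [-1.571e+00  1.000e-03  8.100e-02] w 0.094 F [0.4 0.6 0.1]
shift cm [ 0.07  0.02 -0.1 ] turn -0.002
(np.float64(225.90386027009328), np.float64(263.08056783842)) (np.float64(194.9530022328729), np.float64(176.40337937957798))
t 0.24 702 [0.3823 0.0931 0.261 ] [0.5253 0.158  0.2864]
s 0.13 101 [0.3738 0.1084 0.1419] [0.491  0.1355 0.1597]
s 0.165 140 [0.3726 0.1089 0.1654] [0.4909 0.1343 0.1843]
s 0.24 1963 [0.3449 0.0831 0.2432] [0.5159 0.1478 0.2973]
```

View pics/m1.png

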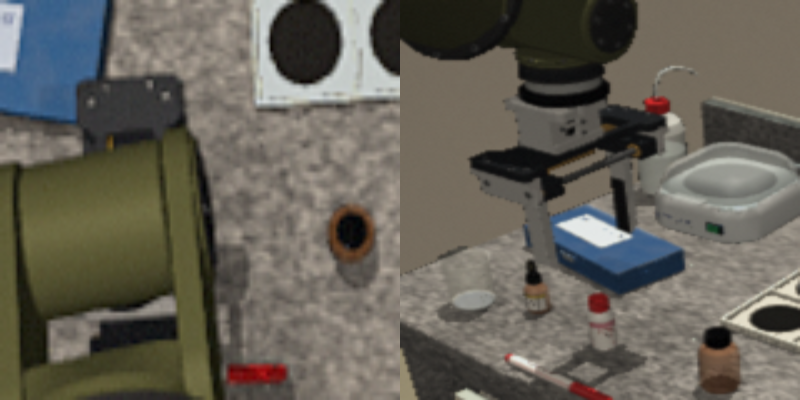

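Emit:
jog_arm(targets=[[9.4,[0,5,-0.1],0],[9.4,[0,9,-0.1],0],[9.4,[0,11.5,-0.1],0],[9.4,[0,11.5,-0.1],0],[2,[0,11.5,-0.1],0],[2,[0,11.5,-0.1],0],[2,[0,11.5,-0.1],0],[2,[0,11.5,-0.1],0],[2,[0,11.5,-0.1],0],[2,[0,11.5,-0.1],0]], grip_force=12)

```text
time_s: 2.4
ee_pos: [0.4354, 0.1206, 0.0459]
eef_rot: [-1.571, -0.0, 0.083]
force: [-0.5, 0.3, -0.2]
grip_width: 0.0496
```

Emit:
jog_arm(targets=[[2,[0,0,0],0],[2,[0,0,0],0],[2,[0,-2,0],0],[2,[0,-6,0],0],[2,[0,-11,0],0],[2,[0,-15,0],0],[2,[0,-15,0],0]])

```text
time_s: 3.1
ee_pos: [0.4371, 0.121, 0.2006]
eef_rot: [-1.57, -0.008, 0.083]
force: [-0.4, 0.4, -1.1]
grip_width: 0.0256
```

Run:
```python
from h import *
go(.676,-.056,.18,.083)
b=cam("scene");save(b,"r1.png",(60,260,120,380),3)
```

```text
t 3.1 pos [0.4371 0.121  0.2006] rpy [-1.57  -0.008  0.083] w 0.0256 F [-0.4  0.4 -1.1]
shift cm [ 22.32   2.23 -19.62] turn 0.0
```

View pics/r1.png

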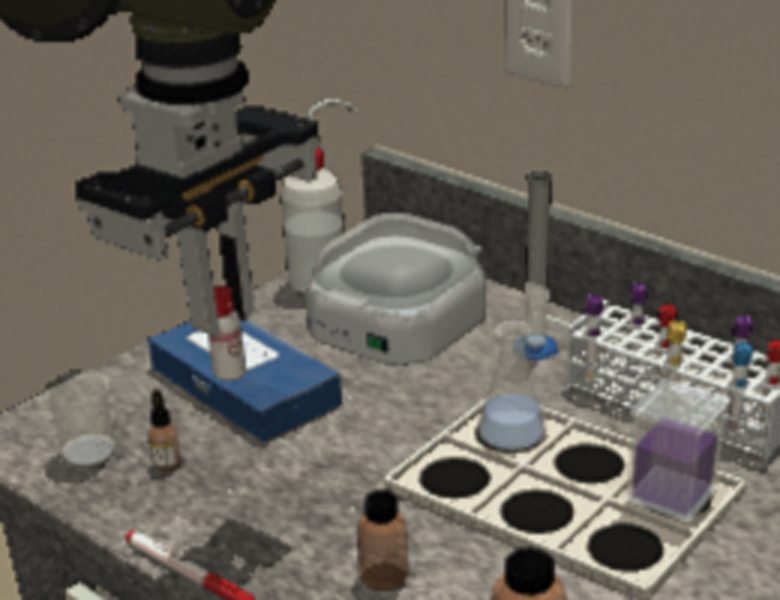

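Emit:
jog_arm(targets=[[2,[2,0,-2],0],[2,[5,0,-5],0],[2,[8,0,-8],0],[2,[11,0,-11],0],[2,[14,0,-13.5],0],[2,[17,0,-16],0],[2,[20,0,-18.5],0],[2,[22.3,0,-19.6],0],[2,[22.3,0,-19.6],0],[2,[22.3,0,-19.6],0]])

```text
time_s: 4.15
ee_pos: [0.6732, -0.0562, 0.1933]
eef_rot: [-1.57, 0.003, 0.083]
force: [-1.4, 0.2, 0.7]
grip_width: 0.0259
```

Run:
```python
from h import *
go(.676,-.056,.0505,.083)
b=cam("scene");save(b,"r2.png",(80,260,220,400),3.3)
```

```text
t 4.15 pos [ 0.6732 -0.0562  0.1933] rpy [-1.57   0.003  0.083] w 0.0259 F [-1.4  0.2  0.7]
shift cm [ 0.33 14.28 -0.02] turn -0.0
```

View pics/r2.png

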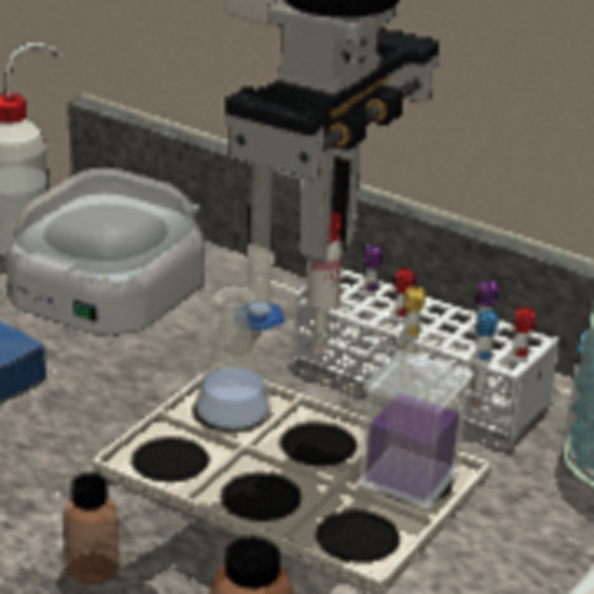

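Emit:
jog_arm(targets=[[2,[0.2,3,0],0],[2,[0.2,6,0],0],[2,[0.2,9,0],0],[2,[0.2,11.5,0],0],[2,[0.2,13,0],0],[2,[0.2,13,0],0]])

```text
time_s: 4.8
ee_pos: [0.6749, -0.0555, 0.0644]
eef_rot: [-1.57, 0.002, 0.084]
force: [-0.6, -0.6, -0.4]
grip_width: 0.0255
```

Run:
```python
from h import *
go(.676,-.056,.0498,.083)
```

```text
t 4.8 pos [ 0.6749 -0.0555  0.0644] rpy [-1.57   0.002  0.084] w 0.0255 F [-0.6 -0.6 -0.4]
shift cm [ 0.1   1.46 -0.06] turn 0.001
```

Emit:
jog_arm(targets=[[2,[0.1,0.8,0],0],[2,[0.1,1.3,0],0],[2,[0.1,1.4,0],0],[2,[0.1,1.4,0],0],[2,[0.1,1.4,0],0]])

```text
time_s: 5.3
ee_pos: [0.6776, -0.0561, 0.0545]
eef_rot: [-1.572, -0.003, 0.083]
force: [-3.4, 0.5, 12.8]
grip_width: 0.0255
```

Emit:
jog_arm(targets=[[2,[0,-0.4,0],0],[2,[0,-0.4,0],0]])

```text
time_s: 5.5
ee_pos: [0.6771, -0.0559, 0.0569]
eef_rot: [-1.571, -0.002, 0.083]
force: [-0.4, -0.5, -0.2]
grip_width: 0.0259
```

Run:
```python
from h import *
go(.676,-.056,.0498,.083)
b=cam("scene");save(b,"r3.png",(110,230,250,370),5)
```

```text
t 5.5 pos [ 0.6771 -0.0559  0.0569] rpy [-1.571 -0.002  0.083] w 0.0259 F [-0.4 -0.5 -0.2]
shift cm [-0.12  0.71  0.  ] turn 0.0
```

View pics/r3.png

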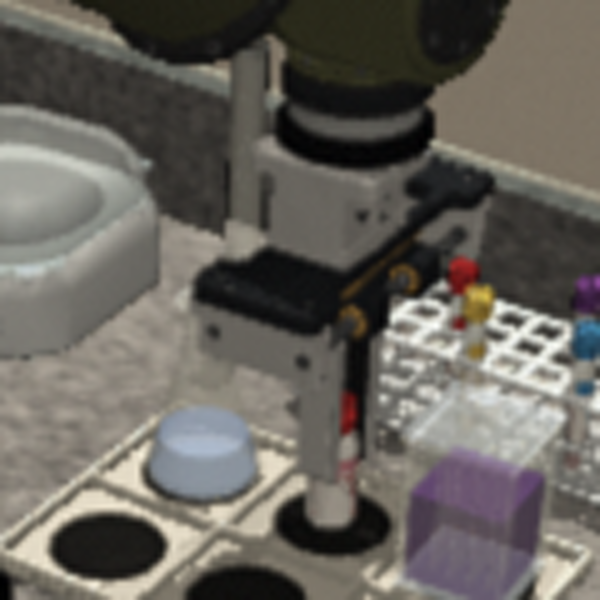

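Emit:
jog_arm(targets=[[2,[0,0.25,0],0],[2,[0,0.25,0],0],[4.5,[0,0.25,0],0],[4.5,[0,0.25,0],0],[5.5,[0,0.25,0],0],[5.5,[0,0.25,0],0],[5.5,[0,-2,0],0],[5.5,[0,-5,0],0],[5.5,[0,-10,0],0],[5.5,[0,-14,0],0]])

```text
time_s: 6.55
ee_pos: [0.6768, -0.056, 0.1981]
eef_rot: [-1.571, -0.001, 0.083]
force: [0.4, -0.1, 0.3]
grip_width: 0.0549
```

Run:
```python
from h import *
go(.452,-.020,.19,1.654)
```

```text
t 6.55 pos [ 0.6768 -0.056   0.1981] rpy [-1.571e+00 -1.000e-03  8.300e-02] w 0.0549 F [ 0.4 -0.1  0.3]
shift cm [-22.1    0.79   5.45] turn -1.571
```

Emit:
jog_arm(targets=[[5.5,[-4,0,1],-0.1],[9.4,[-8,0,2],-0.25],[9.4,[-12,0.8,3],-0.4],[9.4,[-16,0.8,4],-0.55],[9.4,[-20,0.8,5],-0.7],[9.4,[-22.1,0.8,5.45],-0.85],[9.4,[-22.1,0.8,5.45],-1.0],[9.4,[-22.1,0.8,5.45],-1.15],[9.4,[-22.1,0.8,5.45],-1.3],[9.4,[-22.1,0.8,5.45],-1.45]])

```text
time_s: 7.55
ee_pos: [0.452, -0.02, 0.1878]
eef_rot: [-1.571, 0.0, 1.539]
force: [0.6, -0.3, 0.8]
grip_width: 0.0942
```

Run:
```python
from h import *
go(.452,-.020,.1,1.654)
a=cam("top"); W=cloud(a); im=a["img"]; x,y,z=W[...,0],W[...,1],W[...,2]
m=(np.hypot(x-.68,y+.056)<.03)&(im[...,0]>100)&(im[...,1]<80)&(z<.12); print("red cap top-cam",m.sum(),mray(a,m,.077), np.nanmedian(z[m]))
save(a,"t1.png",(150,300,200,350),4)
```

```text
t 7.55 pos [ 0.452  -0.02    0.1878] rpy [-1.571  0.     1.539] w 0.0942 F [ 0.6 -0.3  0.8]
shift cm [-0.    8.78  0.  ] turn -0.115
red cap top-cam 45 [ 0.67896231 -0.05361685] 0.0776046776950603
```

View pics/t1.png

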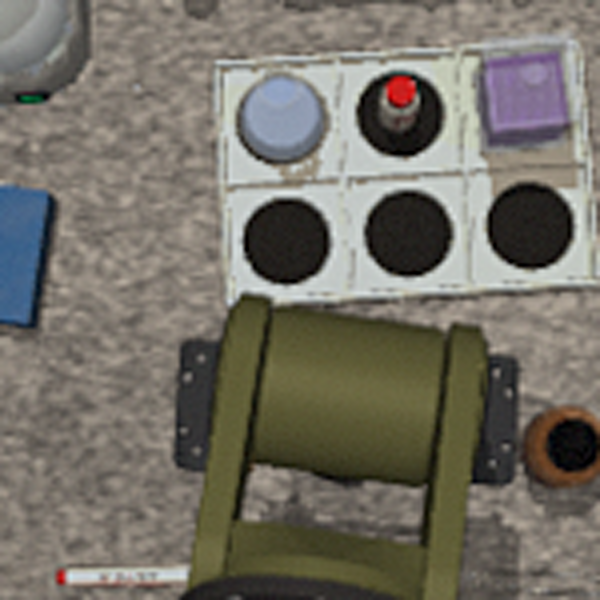

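Emit:
jog_arm(targets=[[9.4,[0,3,0],-0.115],[9.4,[0,7,0],-0.115],[9.4,[0,11,0],-0.115],[9.4,[0,14,0],-0.115],[9.4,[0,14.7,0],-0.115],[3.3,[0,14.7,0],-0.115],[3.3,[0,14.7,0],-0.115],[3.3,[0,14.7,0],-0.115],[3.3,[0,14.7,0],-0.115],[3.3,[0,14.7,0],-0.115]], grip_force=14)

```text
time_s: 8.6
ee_pos: [0.4524, -0.02, 0.0413]
eef_rot: [-1.572, 0.0, 1.648]
force: [0.5, 0.1, 0.3]
grip_width: 0.0571
```

Emit:
jog_arm(targets=[[3.3,[0,0,0],0],[3.3,[0,0,0],0],[3.3,[0,0,0],0],[3.3,[0,0,0],0],[3.3,[0,0,0],0],[3.3,[0,0,0],0]])

```text
time_s: 9.2
ee_pos: [0.4521, -0.02, 0.0407]
eef_rot: [-1.571, 0.0, 1.648]
force: [-0.5, 0.8, 2.5]
grip_width: 0.0381
```

Run:
```python
from h import *
go(.5855,.0212,.16,1.654)
```

```text
t 9.2 pos [ 0.4521 -0.02    0.0407] rpy [-1.571  0.     1.648] w 0.0381 F [-0.5  0.8  2.5]
shift cm [  3.08 -11.92 -13.62] turn -0.006
```

Emit:
jog_arm(targets=[[3.3,[0,-2,0],0],[3.3,[0,-5,0],0],[3.3,[0.5,-8,-2],0],[3.3,[1.2,-10,-5],0],[3.3,[2,-10,-8],0],[3.3,[2.7,-10,-11],0],[3.3,[3.1,-10,-13.6],0],[3.3,[3.1,-7,-13.6],0],[3.3,[3.1,-4,-13.6],0],[3.3,[3.1,-2,-13.6],0]])

```text
time_s: 10.2
ee_pos: [0.5843, 0.0215, 0.0581]
eef_rot: [-1.568, -0.0, 1.648]
force: [0.0, 0.5, -0.5]
grip_width: 0.0383
```

Emit:
jog_arm(targets=[[3.3,[0,0,0],0],[3.3,[0,0,0],0]])

```text
time_s: 10.4
ee_pos: [0.5853, 0.0214, 0.0611]
eef_rot: [-1.571, -0.0, 1.648]
force: [-0.1, 0.4, 0.3]
grip_width: 0.0387
```

Run:
```python
from h import *
go(.5855,.0212,.0447,1.654)
```

```text
t 10.4 pos [0.5853 0.0214 0.0611] rpy [-1.571 -0.     1.648] w 0.0387 F [-0.1  0.4  0.3]
shift cm [-0.02  1.64 -0.02] turn -0.006
```

Emit:
jog_arm(targets=[[3.3,[0,0.8,0],0],[3.3,[0,1.3,0],0],[3.3,[0,1.6,0],0],[3.3,[0,1.65,0],0],[3.3,[0,1.65,0],0]])

```text
time_s: 10.9
ee_pos: [0.5854, 0.0215, 0.0446]
eef_rot: [-1.571, -0.0, 1.648]
force: [-1.5, 1.1, 4.2]
grip_width: 0.038
```

Emit:
jog_arm(targets=[[6.5,[0,0,0],0],[6.5,[0,0,0],0],[6.5,[0,0,0],0],[6.5,[0,0,0],0],[6.5,[0,0,0],0],[6.5,[0,-3,0],0],[6.5,[0,-7,0],0],[6.5,[0,-11,0],0],[6.5,[0,-14,0],0],[6.5,[0,-14,0],0]])

```text
time_s: 11.9
ee_pos: [0.5867, 0.0214, 0.1887]
eef_rot: [-1.578, 0.001, 1.648]
force: [0.4, -0.5, -1.2]
grip_width: 0.0648
```

Run:
```python
from h import *
go(.445,-.1655,.185,1.654)
```

```text
t 11.9 pos [0.5867 0.0214 0.1887] rpy [-1.578e+00  1.000e-03  1.648e+00] w 0.0648 F [ 0.4 -0.5 -1.2]
shift cm [-17.54   0.27  15.57] turn -0.006
```

Emit:
jog_arm(targets=[[9.4,[-3,0.4,3],0],[9.4,[-7,0.4,6],0],[9.4,[-10,0.4,9],0],[9.4,[-13,0.4,12],0],[9.4,[-16,0.4,15],0],[9.4,[-17.5,0.4,15.6],0],[9.4,[-17.5,0.4,15.6],0],[9.4,[-17.5,0.4,15.6],0]])

```text
time_s: 12.7
ee_pos: [0.4432, -0.1648, 0.1797]
eef_rot: [-1.57, -0.0, 1.647]
force: [0.5, 0.0, -0.3]
grip_width: 0.0942
```

Run:
```python
from h import *
go(.445,-.1655,.046,1.654)
a=cam("top"); W=cloud(a); x,y,z=W[...,0],W[...,1],W[...,2]
m=(np.hypot(x-.587,y-.0212)<.03)&(z>.074); print("small cap",m.sum(),mray(a,m,.081))
b=cam("scene");save(b,"l1.png",(130,300,200,380),3.3)
```

```text
t 12.7 pos [ 0.4432 -0.1648  0.1797] rpy [-1.57  -0.     1.647] w 0.0942 F [ 0.5  0.  -0.3]
shift cm [-0.08 13.37 -0.18] turn -0.007
small cap 71 [0.58878936 0.02024855]
```

View pics/l1.png

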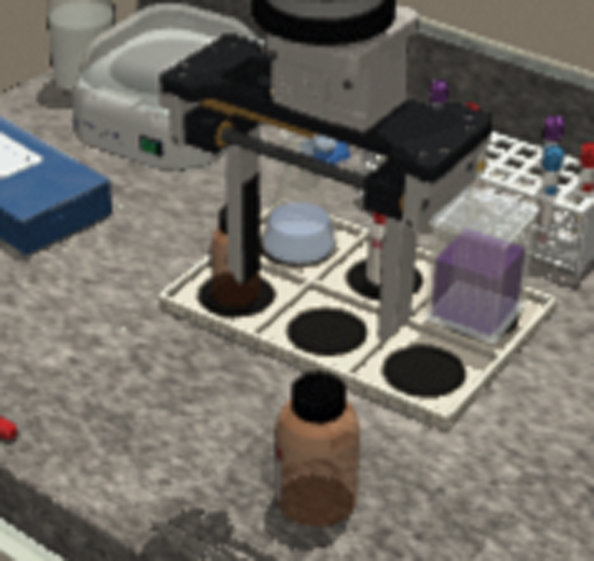

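Emit:
jog_arm(targets=[[9.4,[0,3,-0.2],0],[9.4,[0,7,-0.2],0],[9.4,[0,11,-0.2],0],[9.4,[0,13.3,-0.2],0],[9.4,[0,13.3,-0.2],0],[4.8,[0,13.3,-0.2],0],[4.8,[0,13.3,-0.2],0],[4.8,[0,13.3,-0.2],0],[4.8,[0,13.3,-0.2],0],[4.8,[0,13.3,-0.2],0]], grip_force=16)

```text
time_s: 13.8
ee_pos: [0.4454, -0.1651, 0.0477]
eef_rot: [-1.572, 0.0, 1.648]
force: [-0.3, -0.2, 0.6]
grip_width: 0.0572
```

Emit:
jog_arm(targets=[[4.8,[0,0,0],0],[4.8,[0,0,0],0],[4.8,[0,0,0],0],[4.8,[0,0,0],0]])

```text
time_s: 14.2
ee_pos: [0.4453, -0.1651, 0.0475]
eef_rot: [-1.571, 0.0, 1.648]
force: [-0.5, 0.5, 5.7]
grip_width: 0.0527
```

Run:
```python
from h import *
go(.5995,-.146,.15,1.654)
```

```text
t 14.2 pos [ 0.4453 -0.1651  0.0475] rpy [-1.571  0.     1.648] w 0.0527 F [-0.5  0.5  5.7]
shift cm [  0.71 -10.24 -15.52] turn -0.006
```

Emit:
jog_arm(targets=[[4.8,[0,-2,0],0],[4.8,[0,-5,0],0],[4.8,[0.2,-8,-2],0],[4.8,[0.3,-8,-5],0],[4.8,[0.5,-8,-8],0],[4.8,[0.6,-8,-11],0],[4.8,[0.7,-8,-14],0],[4.8,[0.7,-7,-15.5],0],[4.8,[0.7,-4,-15.5],0],[4.8,[0.7,-2,-15.5],0]])

```text
time_s: 15.2
ee_pos: [0.5988, -0.1457, 0.0649]
eef_rot: [-1.569, -0.001, 1.648]
force: [0.2, 0.2, -1.0]
grip_width: 0.0532
```

Emit:
jog_arm(targets=[[4.8,[0,0,0],0],[4.8,[0,0,0],0]])

```text
time_s: 15.4
ee_pos: [0.5992, -0.1461, 0.0676]
eef_rot: [-1.571, -0.0, 1.648]
force: [0.8, 0.3, -1.7]
grip_width: 0.053
```

Run:
```python
from h import *
go(.5995,-.146,.0515,1.654)
```

```text
t 15.4 pos [ 0.5992 -0.1461  0.0676] rpy [-1.571 -0.     1.648] w 0.053 F [ 0.8  0.3 -1.7]
shift cm [ 0.01  1.61 -0.03] turn -0.006
```

Emit:
jog_arm(targets=[[4.8,[0,0.8,0],0],[4.8,[0,1.3,0],0],[4.8,[0,1.6,0],0],[4.8,[0,1.6,0],0],[4.8,[0,1.6,0],0]])

```text
time_s: 15.9
ee_pos: [0.5993, -0.1461, 0.0514]
eef_rot: [-1.571, 0.0, 1.648]
force: [0.1, -0.2, 0.5]
grip_width: 0.0528
```

Emit:
jog_arm(targets=[[8,[0,0,0],0],[8,[0,0,0],0],[8,[0,0,0],0],[8,[0,0,0],0],[8,[0,0,0],0],[8,[0,-3,0],0],[8,[0,-7,0],0],[8,[0,-11,0],0],[8,[0,-13,0],0],[8,[0,-13,0],0]])

```text
time_s: 16.9
ee_pos: [0.6002, -0.1464, 0.1845]
eef_rot: [-1.576, 0.002, 1.648]
force: [0.1, -0.5, 0.0]
grip_width: 0.0803
```

Run:
```python
from h import *
go(.437,-.332,.15,1.49)
```

```text
t 16.9 pos [ 0.6002 -0.1464  0.1845] rpy [-1.576  0.002  1.648] w 0.0803 F [ 0.1 -0.5  0. ]
shift cm [-17.24   3.4   17.72] turn 0.158
```

Emit:
jog_arm(targets=[[9.4,[-3,0,3],0.02],[9.4,[-6,0,6],0.04],[9.4,[-9,1,9],0.06],[9.4,[-12,2,12],0.1],[9.4,[-15,3,15],0.14],[9.4,[-17.2,3.4,17.7],0.158],[9.4,[-17.2,3.4,17.7],0.158],[9.4,[-17.2,3.4,17.7],0.158],[9.4,[-17.2,3.4,17.7],0.158]])

```text
time_s: 17.8
ee_pos: [0.4364, -0.3305, 0.1467]
eef_rot: [-1.57, -0.0, 1.491]
force: [0.4, 0.0, 0.3]
grip_width: 0.094
```

Run:
```python
from h import *
go(.437,-.332,.0225,1.49)
b=cam("scene");save(b,"tm.png",(130,350,240,440),2.7)
a=cam("top"); W=cloud(a); x,y,z=W[...,0],W[...,1],W[...,2]
for k,p,h in(("red",(.678,-.056),.077),("small",(.588,.021),.081),("large",(.602,-.146),.099)):
    m=(np.hypot(x-p[0],y-p[1])<.03)&(z>h-.005); print(k,m.sum(),mray(a,m,h).round(4))
```

```text
t 17.8 pos [ 0.4364 -0.3305  0.1467] rpy [-1.57  -0.     1.491] w 0.094 F [0.4 0.  0.3]
shift cm [-0.15 12.42 -0.08] turn 0.001
red 1183 [ 1.0161 -0.1056]
small 70 [0.5893 0.0202]
large 140 [ 0.6024 -0.1461]
```

View pics/tm.png

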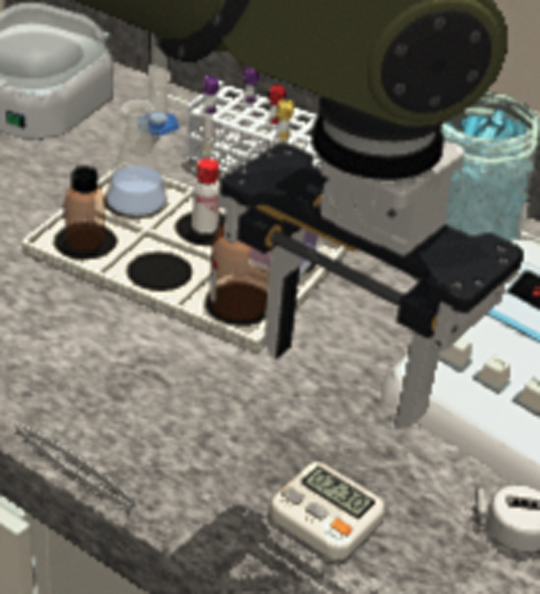

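Emit:
jog_arm(targets=[[9.4,[-0.1,3,0],0],[9.4,[-0.1,7,0],0],[9.4,[-0.1,10,0],0],[9.4,[-0.1,12,0],0],[9.4,[-0.1,12.3,0],0],[9.4,[-0.1,12.3,0],0],[6,[-0.1,12.3,0],0],[6,[-0.1,12.3,0],0],[6,[-0.1,12.3,0],0],[6,[-0.1,12.3,0],0]], grip_force=14)

```text
time_s: 18.9
ee_pos: [0.4361, -0.3323, 0.0247]
eef_rot: [-1.572, 0.001, 1.49]
force: [0.1, 0.9, 5.7]
grip_width: 0.0661
```

Emit:
jog_arm(targets=[[6,[0,0,0],0],[6,[0,0,0],0],[6,[0,0,0],0],[6,[0,0,0],0]])

```text
time_s: 19.3
ee_pos: [0.4361, -0.3323, 0.0247]
eef_rot: [-1.571, 0.0, 1.49]
force: [-1.0, 2.0, 6.8]
grip_width: 0.0659
```

Emit:
jog_arm(targets=[[6,[0,-2,0],0],[6,[0,-5,0],0],[6,[0,-9,0],0],[6,[0,-13,0],0],[6,[0,-17,0],0],[6,[0,-19,0],0],[6,[0,-19,0],0]])

```text
time_s: 20.0
ee_pos: [0.4366, -0.3327, 0.217]
eef_rot: [-1.575, 0.003, 1.49]
force: [0.0, 0.8, -0.5]
grip_width: 0.0655
```

Run:
```python
from h import *
go(.576,.275,.2,1.461)
print(ctrl.get_obs()["qpos"].round(2))
b=cam("scene");save(b,"tm2.png",(100,300,240,440),2.5)
```

```text
t 20.0 pos [ 0.4366 -0.3327  0.217 ] rpy [-1.575  0.003  1.49 ] w 0.0655 F [ 0.   0.8 -0.5]
shift cm [61.71  1.55 -8.99] turn 0.029
[-0.72  0.3   1.54  0.    1.3  -2.21]
```

View pics/tm2.png

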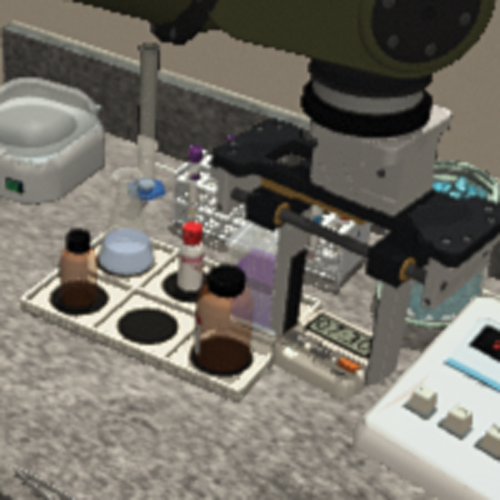

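Emit:
jog_arm(targets=[[6,[2,0,-0.3],0],[6,[6,0,-1],0],[6,[10,0,-1.5],0],[6,[14,0,-2],0],[6,[18,0,-2.6],0],[6,[22,0,-3.2],0],[6,[26,0,-3.8],0],[6,[30,0,-4.4],0],[6,[34,0,-5],0.015],[6,[38,0,-5.5],0.029]])

```text
time_s: 21.05
ee_pos: [0.5209, 0.0438, 0.2121]
eef_rot: [-1.568, 0.0, 1.46]
force: [-0.7, -0.4, -0.0]
grip_width: 0.0662
```

Emit:
jog_arm(targets=[[6,[4,0,-0.6],0],[6,[8,0,-1.2],0],[6,[12,0,-1.8],0],[6,[16,0,-2.4],0],[6,[19,0,-3],0],[6,[21,0,-3.2],0],[6,[22,0,-3.2],0],[6,[22,0,-3.2],0],[6,[22,0,-3.2],0]])

```text
time_s: 21.95
ee_pos: [0.577, 0.2565, 0.2134]
eef_rot: [-1.57, 0.001, 1.461]
force: [0.2, -0.4, -0.7]
grip_width: 0.0659
```

Run:
```python
from h import *
go(.576,.275,.0597,1.461)
```

```text
t 21.95 pos [0.577  0.2565 0.2134] rpy [-1.570e+00  1.000e-03  1.461e+00] w 0.0659 F [ 0.2 -0.4 -0.7]
shift cm [ 1.84 15.36  0.29] turn -0.0
```

Emit:
jog_arm(targets=[[6,[1.5,3,0.2],0],[6,[1.8,6,0.2],0],[6,[1.8,9,0.2],0],[6,[1.8,12,0.2],0],[6,[1.8,14,0.2],0],[6,[1.8,14.8,0.2],0],[6,[1.8,14.8,0.2],0],[6,[1.8,14.8,0.2],0]])

```text
time_s: 22.75
ee_pos: [0.5778, 0.2752, 0.0674]
eef_rot: [-1.572, -0.001, 1.461]
force: [-0.1, 1.1, -0.6]
grip_width: 0.066
```

Run:
```python
from h import *
go(.576,.275,.0587,1.461)
b=cam("scene");save(b,"tm3.png",(110,250,130,300),4)
```

```text
t 22.75 pos [0.5778 0.2752 0.0674] rpy [-1.572e+00 -1.000e-03  1.461e+00] w 0.066 F [-0.1  1.1 -0.6]
shift cm [-0.04  0.87  0.18] turn -0.0
```

View pics/tm3.png

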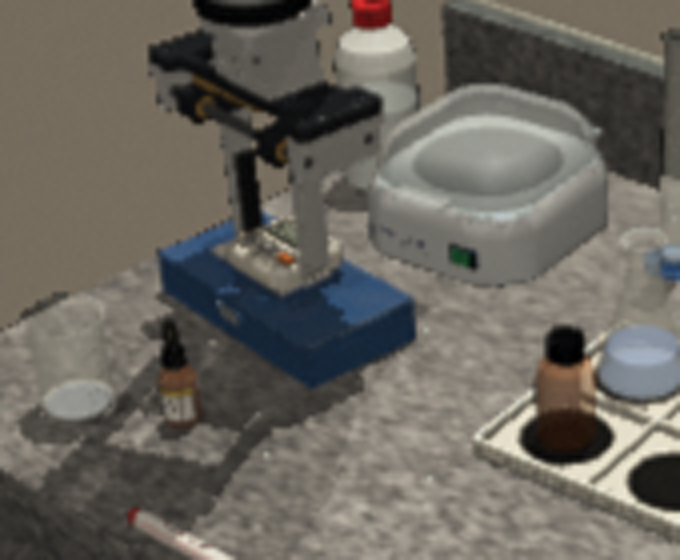

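Emit:
jog_arm(targets=[[6,[0,0.4,0.15],0],[6,[0,0.7,0.15],0],[6,[0,0.85,0.15],0],[6,[0,0.85,0.15],0],[6,[0,0.85,0.15],0]])

```text
time_s: 23.3
ee_pos: [0.5759, 0.2757, 0.0587]
eef_rot: [-1.571, -0.0, 1.461]
force: [-4.5, -2.0, 9.9]
grip_width: 0.0653
```

Emit:
jog_arm(targets=[[9.4,[0,0,0],0],[9.4,[0,0,0],0],[9.4,[0,0,0],0],[9.4,[0,0,0],0],[9.4,[0,0,0],0],[9.4,[0,-3,0],0],[9.4,[0,-7,0],0],[9.4,[0,-11,0],0],[9.4,[0,-15,0],0],[9.4,[0,-17,0],0]])

```text
time_s: 24.3
ee_pos: [0.5763, 0.2759, 0.2317]
eef_rot: [-1.575, -0.002, 1.461]
force: [1.0, 0.1, -0.4]
grip_width: 0.094
```

Emit:
jog_arm(targets=[[9.4,[4,0,4],0],[9.4,[8,0,8],0],[9.4,[10,0,12],0],[9.4,[10,0,16],0],[9.4,[10,0,20],0],[9.4,[10,0,22],0],[9.4,[10,0,22],0]])

```text
time_s: 25.0
ee_pos: [0.3661, 0.3997, 0.2282]
eef_rot: [-1.571, -0.001, 1.463]
force: [1.1, -0.6, 0.0]
grip_width: 0.0939
```

Run:
```python
from h import *
go(.576,.275,.2,1.461)
c0={n:cloud(dict(np.load(n+"0.npz"))) for n in("top","scene")}
for n in("top","scene"):
    c=cam(n); W=cloud(c); im=c["img"].astype(int); x,y,z=W[...,0],W[...,1],W[...,2]
    m=(abs(x-.577)<.06)&(abs(y-.275)<.08)&(z>.043)&(z<.065); v,u=np.nonzero(m)
    P=np.array([ray(c,a,b,.05) for a,b in zip(u,v)]).astype(np.float32); r=cv2.minAreaRect(P*1000)
    print(n,"timer",len(P),r,"z med/max",np.nanmedian(z[m]).round(4),np.nanpercentile(z[m],98).round(4))
    for k,p,h in(("red",(.676,-.056),.077),("small",(.586,.021),.081),("large",(.60,-.146),.099)):
        m=(np.hypot(x-p[0],y-p[1])<.028)&(abs(z-h)<.006); print(" ",k,m.sum(),mray(c,m,h).round(4))
    save(c,"end_"+n+".png",(140,300,140,360),3.4) if n=="top" else None
```

```text
t 25.0 pos [0.3661 0.3997 0.2282] rpy [-1.571e+00 -1.000e-03  1.463e+00] w 0.0939 F [ 1.1 -0.6  0. ]
shift cm [-10.15   2.82 -22.21] turn 0.002
top timer 571 ((584.2862548828125, 279.8862609863281), (125.0155258178711, 68.04589080810547), 84.31796264648438) z med/max 0.052 0.0576
  red 44 [ 0.6793 -0.0541]
  small 70 [0.5887 0.0202]
  large 140 [ 0.6021 -0.146 ]
scene timer 302 ((570.5496826171875, 272.72296142578125), (74.31961822509766, 67.80631256103516), 87.45352172851562) z med/max 0.0502 0.0536
  red 39 [ 0.6704 -0.0555]
  small 57 [0.5806 0.0203]
  large 130 [ 0.5939 -0.1465]
```

View pics/end_top.png

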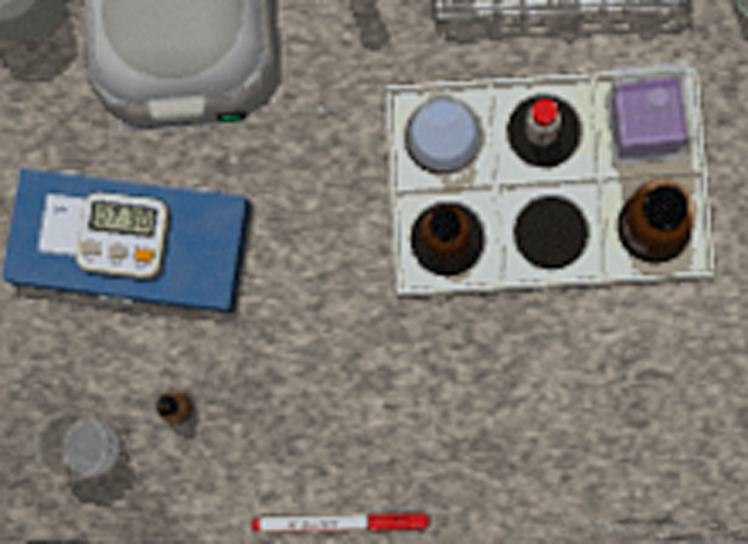

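```bash
python3 -c "
from h import *
print(ctrl.hand_in())"
```

```text
the job is handed in; nothing more can be done
None
```

The staining station is set out and handed in at about 25 s of robot time. The hand-in gave no verdict.

**Placements:** In the tray, the red-capped bottle is in the middle back bay, the large amber bottle is in front of the jar and the small one is in front of the flask. The timer is on the blue box lid, display up. The arm ended clear of everything.

**Last checks:**
- **Bottles:** Averaged over both cameras, the three bottles are within about 2 mm of their pad centres. All look upright in the pictures.
- **Timer:** The final picture shows it flat, about 2 mm from the middle of the lid. It was released at (0.576, 0.276), against a lid centre I estimated at (0.576, 0.275).
- **Jar, flask, dropper bottle and beaker:** They look unmoved in the pictures, but I did not measure them at the end.

**Disagreements:**
- **Cameras:** The two cameras differ by 5–9 mm in x. I used their mean, which agreed with the known gripper position.
- **Timer fit:** The top camera's automatic fit of the timer came out far too large (125 x 68 mm), so I judged the timer by the picture and the release pose instead.
- **Red-capped bottle:** It slipped about 5 mm in the jaws when lifted, because the fingers had not fully closed. It touched the pad early with about 13 N, so I backed off and released it at that height. Its cap then read 77.6 mm up, against 77 mm expected.

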